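Fill the spacer nest and hold it square against its fence

ROBOT

A 6-joint arm with a two-finger parallel gripper is mounted at the origin on a cart in front of the work surface, level with it; the furniture and walls round the work are solid. World frame = base frame: x ahead of the robot, y to its left, z up, the work surface at z = 0. Lengths are in mm, angles in degrees, forces in N, time in s.
With the tool pointing down it reaches from about 350 to 850 mm from the base axis. Payload 8.1 kg.
Tool frame: the origin (TCP) lies on the centre line of the jaws, within the pads' length; the fingertips stand 19 mm ahead of it and the grasp point (between the pads) is the TCP; z points along the fingers, y is the line along which they close (so a half turn about z gives the same grasp; the last joint's range is limited). The gripper opens to 85 mm and grips with 20 to 120 N. Pads are 22 mm wide; open, the fingers measure 114 mm over their backs; the gripper's body (76 mm by 85 mm) begins 54 mm behind the grasp point. The pads swing forward as they close: fully open they stand 13 mm farther back than shut.
Start: joints at [-76.054, 7.471, 85.268, -0, 87.261, -4.893], TCP at [193.765, -567.856, 250.292] pointing down, gripper open.
Joint ranges: [-169.43, 169.43], [-51.17, 129.36], [1.28, 143.12], [-76.62, 256.62], [0, 156.53], [-152.29, 152.29]. Speed limits (degrees/s): [136.94, 136.94, 159.86, 180, 180, 180].

INTERFACE

Orientations are given as [roll, pitch, yaw] about the fixed x, y, z axes, in that order (R = Rz(yaw) Ry(pitch) Rx(roll)).
In Python, from bench import r gives the robot as it stands. The module is installed in compiled form; this text tells all that it offers.
- The arm moves only by the tool servo_tool, never from a script. Its arguments are lists of equal length, an entry for each row: "fingers": the finger opening in m, from 0 to 0.0854; "linear": the shift along the tool's x, y, z in m, a list of three; "rotation": the turn, a rotation vector about the tool's x, y, z in degrees, a list of three. A call has 1 to 10 rows; each row is the pose to reach, as a shift and turn from the pose commanded when the call began, along the tool's axes at that moment; what a row does not reach only later rows make up. A row lasts 1/10 s, in which the tool goes at most 50 mm and 8.59 degrees, less where a joint would pass 70% of its speed; a pose out of reach is approached as far as the arm can. A call with a gripper value outside its range is refused whole. The fingers move at their own pace and stop on an object; "force" is the grip in N (left out, the last holds). Time passes only in rows, so rows that repeat a pose let the fingers close. It gives the time, the measured TCP pose, the force, the opening and the grip force at its end, in the units of the state.
- r.sense(): the state, without advancing time (a new reading comes with each control period).
- r.snapshot(name): name is "scene" or "side" or "wrist"; returns a dict with "frame" (480x640x3 uint8, red, green, blue), "fx", "fy", "cx", "cy" (pixels), "camera_from_world" (4x4, takes a point from world to camera coordinates). Camera axes: x right, y up, looking along -z (the intrinsics and any distortion apply to the point x, -y, -z); pixel columns grow to the right and rows downward; lengths in mm; the calibration is good to about 2 mm. A picture is of the moment at which its call begins. There is no depth.
- r.hand_in(): hands the job in; it is judged then, once.
The state is a dict: "time": time; "joint_pos": joint angles; "qd": joint speeds; "joint_efforts": joint torques, N m; "tool_pos": TCP position; "tcp_rot": TCP orientation; "ft_force": force on the tool from outside, world axes, zero at the start; "wrist_torque": the same for the moment, N m; "finger_gap": finger opening in mm; "grip_force": force on a finger pad.
Only numpy, scipy, OpenCV 4.12 (cv2) and the standard library are available. Lean on these libraries where they do the work, as an engineer would, in place of code of your own. Each camera call takes 0.05 s, during which the arm holds its last target. There are 200 camera calls.

TASK

Stand a spare spacer in each empty pocket of the blue nest, leaving the spacers that are already in it in their pockets and the other things on the bench undisturbed. Then push the nest with the fingers away from the robot (its front step is made for this) until its far face lies flush along the dark steel fence, and press diagonally, forward and down at once, so that it bears firmly against both the fence and the base plate. Finish while still holding it with that push, so that a colleague can screw a board on: do not let go.

Things in the scene. Friction and masses are not known exactly. Their poses are not given: they have to be found in the camera images.
- nest: blue plastic nest, loose on the base plate, 70 (x) x 156 (y) x 22 (z) mm, 0.28 to 0.46 kg. Origin at the centre of its underside; x towards the fence, z up. Four pockets in a row along y, 36 mm apart; two start empty, which two varies. It starts 15 to 50 mm short of the fence, a little askew. All rigid: past contact, force grows within a millimetre
- step (a point): middle of the inner corner of the nest's front step (nest frame x -9, y 0, z +10 mm). From here towards the robot runs the step, 26 mm deep, 10 mm high, black rubber strip on top, open at front and ends; the wall here rises 12 mm to the nest's top. Pushed forward on the wall at its middle the nest slides and squares itself on the fence
- pocket0 (a point): centre of the floor of pocket 0 in the nest (nest frame x +17, y -54, z +12 mm): a blind round hole, 15 mm wide with a small chamfer, 10 mm deep. A seated spacer stands on this point and rises 20 mm above the nest's top
- pocket1 (a point): centre of the floor of pocket 1 in the nest (nest frame x +17, y -18, z +12 mm): a blind round hole, 15 mm wide with a small chamfer, 10 mm deep. A seated spacer stands on this point and rises 20 mm above the nest's top
- pocket2 (a point): centre of the floor of pocket 2 in the nest (nest frame x +17, y +18, z +12 mm): a blind round hole, 15 mm wide with a small chamfer, 10 mm deep. A seated spacer stands on this point and rises 20 mm above the nest's top
- pocket3 (a point): centre of the floor of pocket 3 in the nest (nest frame x +17, y +54, z +12 mm): a blind round hole, 15 mm wide with a small chamfer, 10 mm deep. A seated spacer stands on this point and rises 20 mm above the nest's top
- spacer_a: a brass-coloured hex spacer, one of four alike, standing upright: about 11 mm across, 30 mm tall, 18 g; origin at the centre of its lower end, z along it. Starts in one of the pockets.
- spacer_b: a brass-coloured hex spacer, one of four alike, standing upright: about 11 mm across, 30 mm tall, 18 g; origin at the centre of its lower end, z along it. Starts in one of the pockets.
- spacer_c: a brass-coloured hex spacer, one of four alike, standing upright: about 11 mm across, 30 mm tall, 18 g; origin at the centre of its lower end, z along it. A spare: starts standing on the worktop (z = 0).
- spacer_d: a brass-coloured hex spacer, one of four alike, standing upright: about 11 mm across, 30 mm tall, 18 g; origin at the centre of its lower end, z along it. A spare: starts standing on the worktop (z = 0).
- base_plate: bright aluminium plate fixed on the worktop, 140 (x) x 190 (y) x 8 mm; origin at the centre of its underside, x towards the fence. The nest slides on its top; friction there eats up to half of what presses it down, so lean forward at least as hard as down (some 15 N each). With the nest flush on the fence the nest's origin is at x = +23 mm in this frame
- fence: dark steel bar fixed along the plate's far edge, 12 (x) x 190 (y) x 20 mm, standing 20 mm above the plate with screw heads on top (2.5 mm more); origin at the centre of its underside, x pointing away from the nest, so the face that the nest meets is at x = -6 mm
- loupe: bystander: black eye loupe, 37 mm across, 33 mm high; origin at the centre of its underside
- screw_dish: bystander: metal dish of screws, 60 mm across, 16 mm high; origin at the centre of its underside
- marker: bystander: white marker pen with blue cap, 138 mm long, lying; origin at the centre of its underside
- flush_cutters: bystander: cutters with blue handles, 127 x 56 x 14 mm, lying; origin at the centre of its underside

How it is judged:
By the outcome, as a careful person would: the job done as asked, in the order asked, and still so for the second after the job is handed in, while the arm keeps its last pose, push and grip.
It also fails if it takes over 64 s, if anything falls off the work surface, if the arm or the gripper's body presses on something with over 40 N, if the wrist force passes 120 N, or if a joint passes its speed limit or range.

## Working session

There is one attempt and no reset: what is moved stays moved. The work goes in short steps, Python scripts to look and compute and a tool call to move; the robot and the scene stay as the last step left them, time stands still between calls to the robot, and variables do not carry over. Pictures are saved under pics/ and viewed, at most 10 in all, crops included, and the job is handed in when it is done.

Besides the shell and the picture viewer there is one more tool, called after "Request:" as a command line: name --argument value ..., lists and objects as JSON in quotes. servo_tool: Moves the arm, as the interface text tells. Its arguments: {"type":"object","properties":{"fingers":{"type":"array","items":{"type":"number"}},"linear":{"type":"array","items":{"type":"array","items":{"type":"number"}}},"rotation":{"type":"array","items":{"type":"array","items":{"type":"number"}}},"force":{"type":"number"}},"required":["fingers","linear","rotation"]}

```bash
mkdir -p pics; cat > h.py <<'E'
import numpy as np, cv2
from bench import r
def snap(n,f):
    s=r.snapshot(n); np.savez(f'pics/{f}.npz',**{k:np.array(v) for k,v in s.items()})
    cv2.imwrite(f'pics/{f}.png',s['frame'][:,:,::-1]); return s
def load(f): return dict(np.load(f'pics/{f}.npz'))
def ray(s,u,v):
    T=np.array(s['camera_from_world']); R=T[:3,:3]; c=-R.T@T[:3,3]
    d=R.T@np.array([(u-s['cx'])/s['fx'],-(v-s['cy'])/s['fy'],-1.]); return c,d
def onz(s,u,v,z):
    c,d=ray(s,u,v); return c+d*(z-c[2])/d[2]
def proj(s,p):
    T=np.array(s['camera_from_world']); q=T[:3,:3]@np.array(p)+T[:3,3]
    return np.array([s['cx']+s['fx']*q[0]/-q[2], s['cy']-s['fy']*q[1]/-q[2]])
E
python3 - <<'E'
from h import *
ims=[]
for n in('scene','side','wrist'):
    s=snap(n,n+'0'); print(n,s.keys(),s['fx'],s['cx'],s['cy'],np.round(s['camera_from_world'],3).tolist())
print(r.sense())
E
```

```text
scene dict_keys(['frame', 'fx', 'fy', 'cx', 'cy', 'camera_from_world']) 621.5203740741489 315.23641264066543 249.62430169844328 [[-0.978, -0.207, 0.014, 475.179], [0.185, -0.839, 0.513, -119.516], [-0.094, 0.504, 0.859, -1738.416], [0.0, 0.0, 0.0, 1.0]]
side dict_keys(['frame', 'fx', 'fy', 'cx', 'cy', 'camera_from_world']) 613.9733014139156 326.95692985689055 241.99544975033268 [[0.988, -0.156, 0.006, -451.833], [0.102, 0.672, 0.733, -89.222], [-0.118, -0.724, 0.68, -1768.583], [0.0, 0.0, 0.0, 1.0]]
wrist dict_keys(['frame', 'fx', 'fy', 'cx', 'cy', 'camera_from_world']) 412.3916923177291 316.2108548154775 243.79076263326525 [[0.323, -0.946, -0.001, -599.208], [0.898, 0.307, -0.315, 40.782], [0.299, 0.101, 0.949, -378.663], [0.0, 0.0, 0.0, 1.0]]
{'time': 0.15, 'joint_pos': array([-7.60532931e+01,  7.50456803e+00,  8.53151666e+01,  1.08074436e-03,
        8.72636197e+01, -4.89375133e+00]), 'qd': array([-0.04863876, -0.17636536, -0.15154346, -0.0514958 , -0.07411242,
        0.0138165 ]), 'joint_efforts': array([ 1.90727901e-04, -5.70067620e+01, -5.01155984e+01, -1.39168747e-04,
        9.67974134e-03,  4.97702376e-05]), 'tool_pos': array([ 193.6825941 , -567.44995424,  249.48956037]), 'tcp_rot': array([-1.79917042e+02, -8.18631889e-03,  1.88403999e+01]), 'ft_force': array([-0.19983901, -0.28168908,  0.27949628]), 'wrist_torque': array([-0.00453334, -0.08478582,  0.02562807]), 'grip_force': 0.0, 'finger_gap': 85.68031410360578}
```

View pics/scene0.png

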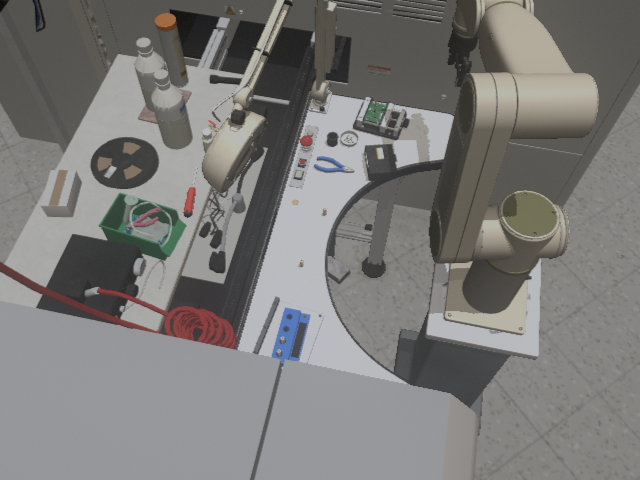

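View pics/side0.png

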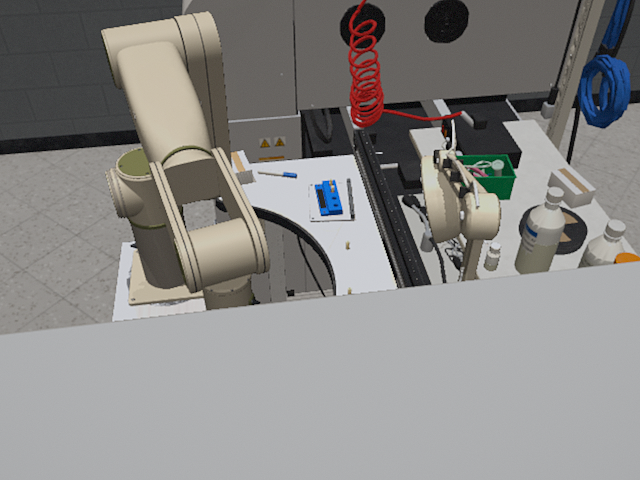

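The scene view shows the nest at about (292,335), with the fence to its left and spare spacers at about (324,212) and (301,263). The side view shows the nest at about (328,197) and spacers at about (348,245) and (349,291). Next I'll work out coarse positions.

```bash
python3 - <<'E'
from h import *
a,b=load('scene0'),load('side0')
def blob(s,lo,hi,box,mn=3):
    h=cv2.cvtColor(s['frame'],cv2.COLOR_RGB2HSV); m=cv2.inRange(h,lo,hi); x0,y0,x1,y1=box
    k=np.zeros_like(m);k[y0:y1,x0:x1]=m[y0:y1,x0:x1]
    n,l,st,c=cv2.connectedComponentsWithStats(k)
    return [(c[i].round(1),st[i].tolist()) for i in range(1,n) if st[i,4]>=mn]
print('brass scene',blob(a,(15,60,60),(35,255,255),(260,190,345,370)))
print('brass side',blob(b,(15,60,60),(35,255,255),(300,170,370,300)))
def tri(p,q):
    c1,d1=ray(a,*p);c2,d2=ray(b,*q)
    t=np.linalg.lstsq(np.c_[d1,-d2],c2-c1,rcond=None)[0]
    x,y=c1+t[0]*d1,c2+t[1]*d2; return ((x+y)/2).round(1),np.linalg.norm(x-y).round(1)
for p in [(324,212),(301,263)]: print('scene z15',onz(a,*p,15).round(1))
for p in [(348,245),(349,291)]: print('side z15',onz(b,*p,15).round(1))
for n,s,box in (('a',a,(260,290,330,370)),('b',b,(310,170,350,225))):
    for c,st in blob(s,(100,120,80),(125,255,255),box,40): print(n,c,st,onz(s,*c,25).round(1))
print('wrist fov centre',onz(load('wrist0'),320,240,0).round(0))
E
```

```text
brass scene [(array([294.7, 202.1]), [293, 201, 5, 4, 14])]
brass side [(array([331.4, 185.7]), [330, 180, 4, 12, 23]), (array([347.2, 245.2]), [346, 242, 3, 7, 17]), (array([349.1, 291.2]), [348, 288, 3, 6, 13])]
scene z15 [ 492.8 -158.4   15. ]
scene z15 [521.5  26.8  15. ]
side z15 [524.8  23.1  15. ]
side z15 [ 493.8 -160.7   15. ]
a [288.4 333.8] [272, 308, 37, 56, 846] [505.7 249.   25. ]
b [329. 199.] [315, 180, 27, 36, 584] [501.3 235.5  25. ]
wrist fov centre [ 158. -583.    0.]
```

View pics/wrist0.png

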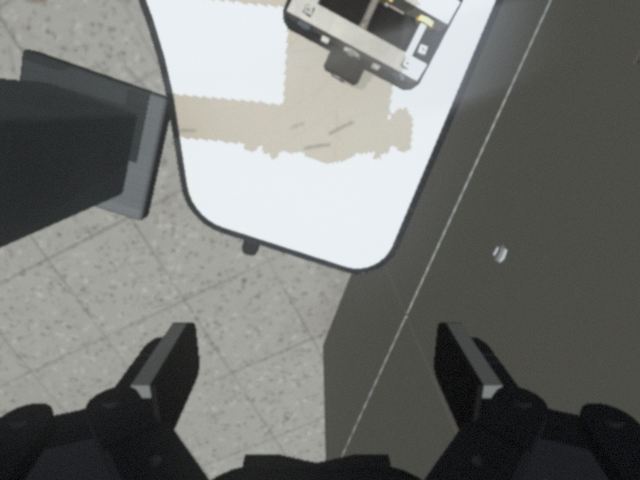

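Spacer C is at about (494,-159), spacer D at about (523,25), and the nest at about (503,240). The wrist picture shows only the bench edge, with the fingers in the bottom corners. I'll move over the first spare at yaw 90, so the jaw line runs along x.

Request:
servo_tool --fingers '[0.05,0.05,0.05,0.05,0.05,0.05,0.05,0.05,0.05,0.05]' --linear '[[0.419,-0.298,0.07],[0.419,-0.298,0.07],[0.419,-0.298,0.07],[0.419,-0.298,0.07],[0.419,-0.298,0.07],[0.419,-0.298,0.07],[0.419,-0.298,0.07],[0.419,-0.298,0.07],[0.419,-0.298,0.07],[0.419,-0.298,0.07]]' --rotation '[[0,0,-71.16],[0,0,-71.16],[0,0,-71.16],[0,0,-71.16],[0,0,-71.16],[0,0,-71.16],[0,0,-71.16],[0,0,-71.16],[0,0,-71.16],[0,0,-71.16]]'

```text
time: 1.15
tool_pos: [483.9, -163.8, 182.5]
tcp_rot: [180.0, 0.0, 90.1]
ft_force: [0.2, -1.4, 0.2]
finger_gap: 50.1
grip_force: 0.0
```

```bash
python3 - <<'E'
from h import *
r.snapshot('wrist'); s=snap('wrist','w1'); q=r.sense(); print(q['time'],q['tool_pos'].round(2),q['tcp_rot'].round(2))
for p in [(494,-159,0),(494,-159,30),(523,25,30)]: print(proj(s,p))
E
```

```text
1.25 [ 484.97 -160.34  181.52] [-1.7996e+02 -1.5000e-01  9.0340e+01]
[325.70817493 221.95601945]
[326.68447204 233.25685061]
[383.08008562 -84.81399827]
```

View pics/w1.png

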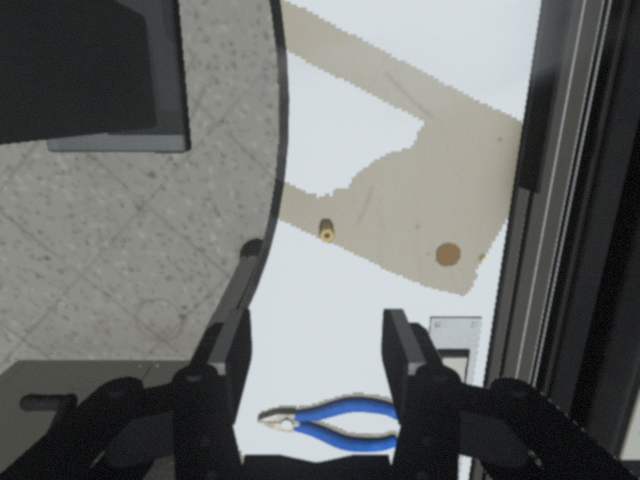

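The spare stands at pixel (327,230), with its top ring at about (327,236). That matches the prediction from the coarse fix. The cutters lie well below it in the image and won't be in the way.

```bash
cat >> h.py <<'E'
def brass(s,box,mn=25):
    "brass blobs in box: centroid, stats, mask contour"
    h=cv2.cvtColor(s['frame'],cv2.COLOR_RGB2HSV); m=cv2.inRange(h,(12,75,40),(35,255,255)); x0,y0,x1,y1=box
    k=np.zeros_like(m);k[y0:y1,x0:x1]=m[y0:y1,x0:x1]; k=cv2.morphologyEx(k,cv2.MORPH_CLOSE,np.ones((5,5)))
    n,l,st,c=cv2.connectedComponentsWithStats(k)
    return [(c[i].round(1),st[i].tolist()) for i in range(1,n) if st[i,4]>=mn]
E
python3 - <<'E'
from h import *
s=load('w1')
for c,st in brass(s,(300,200,360,260)): print(c,st)
print(s['frame'][215:246,320:336].max(2))
for p in [(494,-159,30)]: print(onz(s,327,236,30),onz(s,327,235,30))
E
```

```text
[326.4 232.4] [320, 223, 14, 18, 172]
[[172 172 169 171 170 173 172 172 169 174 171 171 172 173 172 169]
 [173 170 171 170 172 169 169 170 172 174 169 171 172 172 174 172]
 [171 169 163 165 161 162 163 162 162 163 170 171 170 172 172 173]
 [167 160 151 142 141 141 137 138 140 150 161 167 172 173 173 173]
 [161 144 126 115 115 112 111 108 111 129 146 162 169 169 173 171]
 [148 126 105  99 100  97  98  99  99 110 128 149 163 172 171 172]
 [135 111  98  95  96  93  95  99 100 102 108 133 155 171 169 170]
 [123 102  90  99  96 103  99  98  99 101 101 118 143 165 169 173]
 [112  91  95 100 103  99 101 100 102 102  96 105 126 155 165 170]
 [107  97  95 102 105 104 103 103 105 104  97 102 116 147 164 173]
 [100  96 100 107 109 106 104 109 109 104  97  98 114 138 161 170]
 [102  95  99 110 111 109 110 111 112 109 103  98 110 136 162 171]
 [100  99 104 109 115 112 111 114 118 115 110 106 109 136 161 169]
 [100 102 112 119 126 124 123 128 133 129 123 112 113 134 160 169]
 [105 108 119 139 149 150 150 156 159 157 145 125 120 129 152 167]
 [109 117 140 157 169 171 174 177 178 173 163 144 126 128
[... 403 characters left out ...]
168 169]
 [172 186 190 185 169 142 126 129 142 164 183 190 189 179 173 171]
 [188 186 189 187 181 166 161 158 171 181 192 189 186 177 172 177]
 [200 192 186 188 187 187 182 182 187 189 191 184 181 172 171 174]
 [215 202 191 184 186 189 189 190 187 188 183 174 174 173 171 171]
 [221 216 199 190 188 194 191 184 178 172 167 166 168 174 174 176]
 [223 222 213 206 199 200 196 187 178 176 171 172 179 180 176 172]
 [222 224 221 221 217 216 211 200 197 196 196 197 199 189 180 174]
 [223 223 221 224 223 221 221 219 219 218 219 217 217 203 190 184]
 [223 223 223 224 221 223 224 221 224 222 223 223 221 216 208 202]]
[ 494.24328837 -160.98630558   30.        ] [ 494.23426738 -160.26088656   30.        ]
```

Request:
servo_tool --fingers '[0.035,0.035,0.035,0.035,0.035]' --linear '[[0,0.009,0.05],[0,0.009,0.1],[0,0.009,0.115],[0,0.009,0.115],[0,0.009,0.115]]' --rotation '[[0,0,0],[0,0,0],[0,0,0],[0,0,0],[0,0,0]]' --force 40

```text
time: 1.75
tool_pos: [492.2, -166.1, 68.4]
tcp_rot: [-180.0, 0.0, 90.0]
ft_force: [0.9, -0.5, 0.4]
finger_gap: 35.1
grip_force: 0.0
```

```bash
python3 - <<'E'
from h import *
for i in range(2):
    s=snap('wrist','w2'); q=r.sense(); print(q['time'],q['tool_pos'].round(2),q['tcp_rot'].round(2),q['qd'].round(2))
print(brass(s,(200,100,500,470)))
print('finger mid? tcp px',proj(s,q['tool_pos']), proj(s,(494,-160.5,30)))
E
```

```text
1.8 [ 493.15 -166.51   69.51] [1.7988e+02 6.0000e-02 8.9980e+01] [ 0.07 -0.96 -0.88 -0.04 -0.06  0.02]
1.85 [ 493.57 -166.65   70.01] [1.7982e+02 8.0000e-02 8.9980e+01] [ 0.07 -0.44 -0.26  0.08 -0.13 -0.01]
[(array([318.4, 280.8]), [308, 261, 22, 38, 651]), (array([493.1, 309.5]), [485, 293, 15, 32, 367])]
finger mid? tcp px [317.84797162 356.82257138] [318.35976349 290.71315518]
```

View pics/w2.png

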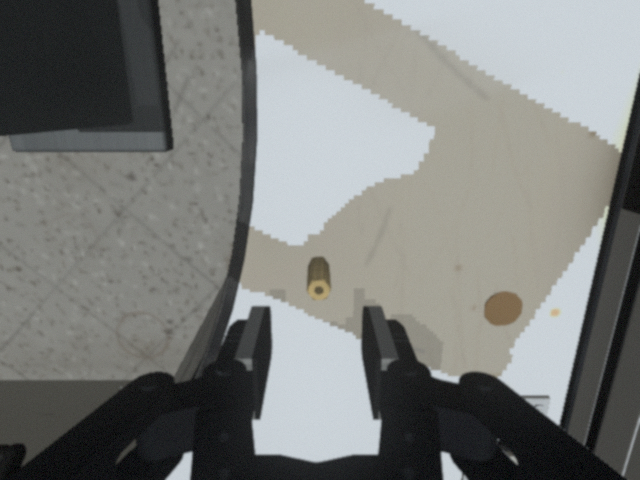

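The spare's top is at (319,290), as predicted, and sits centred between the fingers. I need to go 6 mm along tool x and 36 mm down, then grip.

Request:
servo_tool --fingers '[0.035,0.035,0.035,0.035,0.0,0.0,0.0,0.0]' --linear '[[0.006,0.0005,0.0],[0.006,0.0005,0.036],[0.006,0.0005,0.036],[0.006,0.0005,0.036],[0.006,0.0005,0.036],[0.006,0.0005,0.036],[0.006,0.0005,0.036],[0.006,0.0005,0.036]]' --rotation '[[0,0,0],[0,0,0],[0,0,0],[0,0,0],[0,0,0],[0,0,0],[0,0,0],[0,0,0]]' --force 40

```text
time: 2.65
tool_pos: [494.0, -160.3, 33.7]
tcp_rot: [179.8, 0.1, 90.0]
ft_force: [-1.4, 0.4, 7.0]
finger_gap: 8.7
grip_force: 39.2
```

Request:
servo_tool --fingers '[0.0,0.0,0.0,0.0,0.0,0.0,0.0,0.0,0.0,0.0]' --linear '[[0,0,-0.03],[0,0,-0.08],[0,0,-0.13],[0.04,0,-0.146],[0.09,0,-0.146],[0.14,0,-0.146],[0.19,0,-0.146],[0.24,0,-0.146],[0.28,0,-0.146],[0.3,0,-0.146]]' --rotation '[[0,0,0],[0,0,0],[0,0,0],[0,0,0],[0,0,0],[0,0,0],[0,0,0],[0,0,0],[0,0,0],[0,0,0]]'

```text
time: 3.65
tool_pos: [492.4, 143.6, 178.6]
tcp_rot: [179.9, -0.1, 90.1]
ft_force: [0.6, 0.6, -0.6]
finger_gap: 8.3
grip_force: 39.1
```

```bash
python3 - <<'E'
from h import *
for i in range(3): s=snap('wrist','w3'); q=r.sense(); print(q['time'],q['tool_pos'].round(2),q['tcp_rot'].round(2),q['qd'].round(2),q['finger_gap'],q['grip_force'])
E
```

```text
3.7 [492.36 145.01 178.63] [ 1.7993e+02 -1.3000e-01  9.0170e+01] [-3.75 -0.59  0.92 -0.85  0.02 -4.66] 8.691925597939022 39.051541686058044
3.75 [492.48 142.95 178.46] [ 1.7995e+02 -5.0000e-02  9.0210e+01] [-3.37 -0.53  0.76 -1.32  0.18 -2.8 ] 9.061361227124662 39.05167758464813
3.8 [492.6  141.35 178.31] [179.96   0.    90.15] [-2.55 -0.38  0.61 -0.58 -0.03 -0.92] 8.682967932455485 39.05258774757385
```

View pics/w3.png

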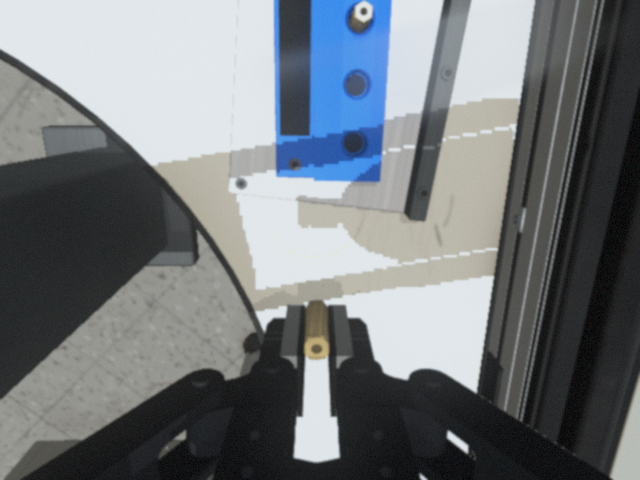

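The spacer is held upright, with its top at (317,348). The empty pockets are 0 and 1, at (354,143) and (356,84), and pocket 2 holds a spacer at (361,12). I'll shift 45 mm to get the whole nest in view and measure it.

Request:
servo_tool --fingers '[0.0,0.0,0.0,0.0]' --linear '[[0.03,0,0],[0.05,0,0],[0.05,0,0],[0.05,0,0]]' --rotation '[[0,0,0],[0,0,0],[0,0,0],[0,0,0]]'

```text
time: 4.2
tool_pos: [492.9, 189.2, 177.9]
tcp_rot: [180.0, 0.0, 90.0]
ft_force: [0.3, 0.1, -1.4]
finger_gap: 8.8
grip_force: 39.1
```

```bash
cat >> h.py <<'E'
def dark_in_blue(s,box,amin=120):
    h=cv2.cvtColor(s['frame'],cv2.COLOR_RGB2HSV); x0,y0,x1,y1=box
    v=s['frame'][:,:,2].astype(int); m=np.zeros(v.shape,np.uint8)
    m[y0:y1,x0:x1]=(v[y0:y1,x0:x1]<105)*255
    n,l,st,c=cv2.connectedComponentsWithStats(m)
    return [(c[i].round(1),st[i].tolist()) for i in range(1,n) if st[i,4]>=amin]
def bluemask(s): 
    return cv2.inRange(cv2.cvtColor(s['frame'],cv2.COLOR_RGB2HSV),(100,120,50),(125,255,255))
E
python3 - <<'E'
from h import *
for i in range(4): s=snap('wrist','w4')
q=r.sense(); print(q['time'],q['tool_pos'].round(2),q['tcp_rot'].round(2),q['qd'].round(2),q['finger_gap'],q['grip_force'])
print('pred z30 pockets from w3',onz(load('w3'),354,143,30).round(1),onz(load('w3'),356,84,30).round(1))
m=bluemask(s)
cs=max(cv2.findContours(m,cv2.RETR_EXTERNAL,cv2.CHAIN_APPROX_NONE)[0],key=cv2.contourArea)
print(cv2.boundingRect(cs),cv2.contourArea(cs)); 
# dark/hole contours
for d in dark_in_blue(s,(320,0,420,300)): print(d)
print('brass',brass(s,(200,0,500,260)))
cv2.imwrite('pics/w4c.png',cv2.resize(s['frame'][0:290,200:480,::-1],None,fx=2,fy=2,interpolation=cv2.INTER_CUBIC))
E
```

```text
4.4 [492.85 189.1  177.91] [1.800e+02 1.000e-02 8.992e+01] [0.34 0.02 0.04 0.11 0.01 0.23] 8.460517679010623 39.05593514442444
pred z30 pockets from w3 [516.4 202.1  30. ] [516.4 237.3  30. ]
(274, 0, 117, 247) 25814.0
(array([352.3, 157.1]), [343, 148, 20, 19, 288])
(array([412.6, 239.7]), [401, 166, 19, 115, 1240])
(array([351.5, 210.9]), [342, 202, 21, 21, 278])
brass []
```

View pics/w4c.png

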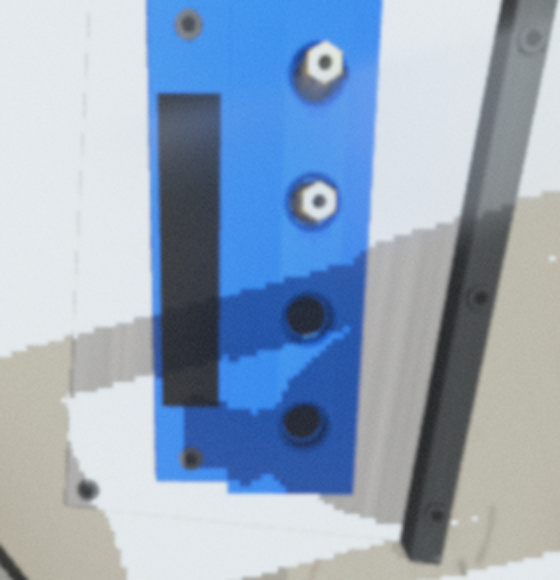

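The crop shows the rims of empty pockets 1 and 0 at crop (308,316) and (303,424), which is full-image (354,158) and (351.5,212). The seated spacer tops are at crop (319,201) and (325,62). The fence runs along the right, clearly tilted relative to the nest.

```bash
cat > m.py <<'E'
from h import *
s=load('w4'); g=s['frame'][:,:,2]
f=lambda c:(200+c[0]/2,c[1]/2)
for n,c in (('p0',(303,424)),('p1',(308,316))):
    u,v=f(c); x0,y0=int(u)-24,int(v)-24
    p=cv2.createCLAHE(2,(2,2)).apply(cv2.resize(g[y0:y0+48,x0:x0+48],None,fx=6,fy=6,interpolation=cv2.INTER_CUBIC))
    H=cv2.HoughCircles(p,cv2.HOUGH_GRADIENT,1.5,30,param1=80,param2=15,minRadius=55,maxRadius=85)
    for h in H[0][:3]: print(n,'hough',[round(float(t),1) for t in (x0+h[0]/6,y0+h[1]/6,h[2]/6)],onz(s,x0+h[0]/6,y0+h[1]/6,30).round(1))
print('rim eye',onz(s,*f((303,424)),30).round(1),onz(s,*f((308,316)),30).round(1))
print('floor dark',onz(s,351.5,210.9,20).round(1),onz(s,352.3,157.1,20).round(1))
P=[onz(s,*f(c),50) for c in((319,201),(325,62))]; print('seated',np.round(P,1))
d=P[1]-P[0]; print('yaw from seated',np.degrees(np.arctan2(-d[0],d[1])),np.linalg.norm(d))
E1=[onz(s,*f(c),30) for c in((352,490),(381,0))]; d=E1[1]-E1[0]; print('nest far edge',np.round(E1,1),np.degrees(np.arctan2(-d[0],d[1])))
E1=[onz(s,*f(c),18) for c in((156,480),(148,0))]; d=E1[1]-E1[0]; print('nest near edge',np.round(E1,1),np.degrees(np.arctan2(-d[0],d[1])))
E2=[onz(s,*f(c),28) for c in((402,545),(501,0))]; d=E2[1]-E2[0]; print('fence near top edge',np.round(E2,1),np.degrees(np.arctan2(-d[0],d[1])))
E2=[onz(s,*f(c),8) for c in((68,490),(88,15))]; d=E2[1]-E2[0]; print('plate edge',np.round(E2,1),np.degrees(np.arctan2(-d[0],d[1])))
print('held spacer bottom predicted px',proj(s,(492.9,189.1,145)))
E
python3 m.py
```

```text
p0 hough [350.6, 208.4, 10.0] [515.8 205.1  30. ]
p1 hough [353.1, 157.6, 13.4] [516.5 238.7  30. ]
p1 hough [348.6, 161.1, 10.3] [513.7 236.5  30. ]
p1 hough [360.4, 179.4, 14.0] [521.7 224.6  30. ]
rim eye [516.4 202.7  30. ] [517.1 238.4  30. ]
floor dark [517.3 200.9  20. ] [516.9 237.9  20. ]
seated [[517.6 273.2  50. ]
 [518.  309.   50. ]]
yaw from seated -0.7808083856487142 35.79189092313255
nest far edge [[533.9 179.2  30. ]
 [535.6 328.2  30. ]] -0.6534407190436968
nest near edge [[465.2 179.   18. ]
 [467.4 330.9  18. ]] -0.8289316229311253
fence near top edge [[553.  157.9  28. ]
 [570.8 328.6  28. ]] -5.967505234070092
plate edge [[431.2 171.9   8. ]
 [447.6 328.9   8. ]] -5.934515219284262
held spacer bottom predicted px [316.61245426 310.2483759 ]
```

Request:
servo_tool --fingers '[0.0,0.0,0.0,0.0,0.0,0.0,0.0]' --linear '[[0.045,0.022,0],[0.0492,0.0241,0.04],[0.0492,0.0241,0.08],[0.0492,0.0241,0.103],[0.0492,0.0241,0.103],[0.0492,0.0241,0.103],[0.0492,0.0241,0.103]]' --rotation '[[0,0,0],[0,0,0],[0,0,0],[0,0,0],[0,0,0],[0,0,0],[0,0,0]]'

```text
time: 5.1
tool_pos: [518.4, 239.6, 77.2]
tcp_rot: [179.8, -0.1, 90.0]
ft_force: [0.4, -0.6, 0.1]
finger_gap: 8.4
grip_force: 39.1
```

```bash
python3 - <<'E'
from h import *
for i in range(3): s=snap('wrist','w5')
q=r.sense(); t=q['tool_pos']; print(q['time'],t.round(2),q['tcp_rot'].round(2),q['qd'].round(2),q['finger_gap'],q['grip_force'])
print('px tcp-33',proj(s,t-[0,0,33]),'px tcp-3',proj(s,t-[0,0,3]),'p1 rim',proj(s,(517,238.3,30)),'p0',proj(s,(516.6,202.3,30)))
cv2.imwrite('pics/w5c.png',cv2.resize(s['frame'][200:480,160:480,::-1],None,fx=2,fy=2,interpolation=cv2.INTER_CUBIC))
E
```

```text
5.25 [518.17 239.8   76.97] [ 1.7981e+02 -7.0000e-02  8.9990e+01] [ 0.1   0.33  0.5   0.02 -0.03  0.02] 8.491978793008048 39.12929892539978
px tcp-33 [315.68924069 310.24032624] px tcp-3 [315.85629501 350.2260247 ] p1 rim [313.03675574 298.81214924] p0 [312.38516645 366.84479173]
```

View pics/w5c.png

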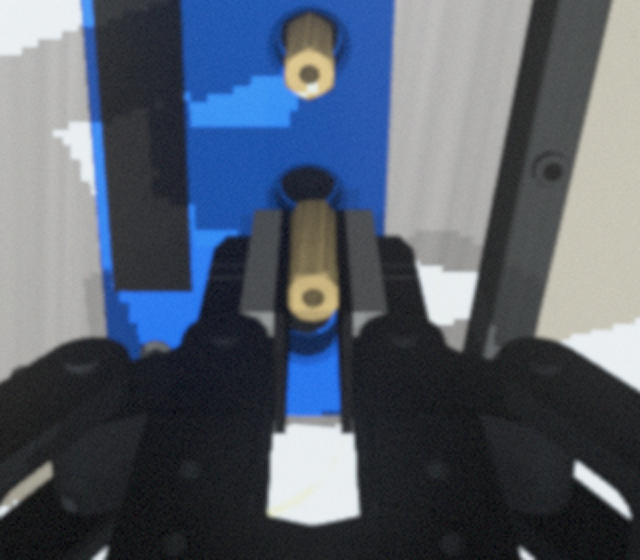

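The held spacer's top is at crop (313,298), as predicted. The rim of pocket 1 is centred at about crop (307,197), so I need about -1.8 mm along tool x and -1.2 mm along tool y. Then I lower it in stages.

Request:
servo_tool --fingers '[0.0,0.0,0.0,0.0,0.0,0.0,0.0]' --linear '[[-0.0018,-0.0012,0],[-0.0018,-0.0012,0.006],[-0.0018,-0.0012,0.01],[-0.0018,-0.0012,0.014],[-0.0018,-0.0012,0.017],[-0.0018,-0.0012,0.017],[-0.0018,-0.0012,0.017]]' --rotation '[[0,0,0],[0,0,0],[0,0,0],[0,0,0],[0,0,0],[0,0,0],[0,0,0]]'

```text
time: 5.95
tool_pos: [515.5, 237.7, 57.7]
tcp_rot: [-180.0, 0.0, 90.0]
ft_force: [0.7, -0.4, -0.2]
finger_gap: 8.9
grip_force: 39.1
```

```bash
python3 - <<'E'
from h import *
for i in range(3):
    s=snap('wrist','w6');q=r.sense(); t=q['tool_pos']; print(q['time'],t.round(2),q['tcp_rot'].round(2),q['qd'].round(2),q['ft_force'].round(1))
print('px tcp-3',proj(s,t-[0,0,3]),'p1 rim',proj(s,(517,238.3,30)))
cv2.imwrite('pics/w6c.png',cv2.resize(s['frame'][200:400,220:420,::-1],None,fx=3,fy=3,interpolation=cv2.INTER_CUBIC))
E
```

```text
6.0 [515.56 237.7   57.83] [-179.99    0.     90.  ] [-0.07 -0.28 -0.09  0.07 -0.01 -0.01] [-0.6 -0.1 -0.1]
6.05 [515.65 237.72  57.99] [179.99  -0.    90.  ] [ 0.08 -0.15  0.02  0.1  -0.05 -0.05] [ 0.6 -0.1  0.1]
6.1 [515.7  237.72  58.05] [179.99  -0.    90.  ] [ 0.01 -0.24  0.12 -0.01  0.03  0.02] [ 0.4 -0.3 -0.6]
px tcp-3 [316.68525652 350.76771791] p1 rim [319.85082412 314.96601487]
```

View pics/w6c.png

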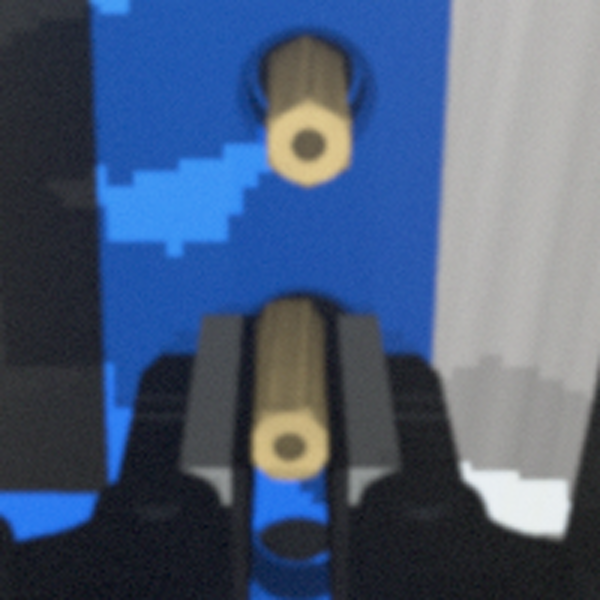

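The spacer has entered pocket 1, about 1 mm to the left of centre, with no contact force. I'll centre it by 1.2 mm, lower 4 mm, and release.

Request:
servo_tool --fingers '[0.0,0.0,0.0,0.0,0.03,0.03,0.03,0.03]' --linear '[[0,0.0012,0],[0,0.0012,0.002],[0,0.0012,0.004],[0,0.0012,0.004],[0,0.0012,0.004],[0,0.0012,0.004],[0,0.0012,0.004],[0,0.0012,0.004]]' --rotation '[[0,0,0],[0,0,0],[0,0,0],[0,0,0],[0,0,0],[0,0,0],[0,0,0],[0,0,0]]'

```text
time: 6.9
tool_pos: [516.7, 237.7, 53.8]
tcp_rot: [-180.0, 0.0, 90.0]
ft_force: [-0.3, 0.3, 0.2]
finger_gap: 29.9
grip_force: 0.0
```

Request:
servo_tool --fingers '[0.03,0.035,0.035,0.035,0.035,0.035,0.035,0.035,0.035]' --linear '[[0,0,-0.03],[0,0,-0.08],[-0.05,0.003,-0.09],[-0.1,0.006,-0.09],[-0.15,0.006,-0.09],[-0.2,0.006,-0.08],[-0.219,0.006,-0.05],[-0.219,0.006,-0.03],[-0.219,0.006,-0.03]]' --rotation '[[0,0,0],[0,0,0],[0,0,0],[0,0,0],[0,0,0],[0,0,0],[0,0,0],[0,0,0],[0,0,0]]'

```text
time: 7.8
tool_pos: [520.1, 17.9, 80.6]
tcp_rot: [-179.7, -0.0, 89.9]
ft_force: [-1.7, -0.4, -1.0]
finger_gap: 34.6
grip_force: 0.0
```

```bash
python3 - <<'E'
from h import *
for i in range(5): s=snap('wrist','w7')
q=r.sense(); t=q['tool_pos']; print(q['time'],t.round(2),q['tcp_rot'].round(2),q['qd'].round(2),q['ft_force'].round(1))
print('pred',proj(s,(523,25,30)))
for c,st in brass(s,(200,100,500,440)): print(c,st)
h=cv2.cvtColor(s['frame'],cv2.COLOR_RGB2HSV)
u,v=proj(s,(523,25,30)).astype(int)
print(s['frame'][v-26:v+26:2,u-20:u+20:2].max(2))
E
```

```text
8.05 [523.95  19.26  85.51] [1.7985e+02 1.0000e-02 9.0060e+01] [ 0.09 -0.09  0.06 -0.11 -0.25  0.03] [-0.2 -0.4  0.4]
pred [314.50340635 276.75864592]
[314.7 265.9] [305, 248, 20, 33, 467]
[[166 165 166 164 164 145  95  83  87  89  87  91  88  92  97 146 164 166
  165 164]
 [165 166 166 165 161 141  91  86  94  94  95  94  92  92 100 134 164 163
  164 167]
 [164 167 167 164 162 138  91  89  94  92 104 101  96  96  98 127 160 163
  166 163]
 [163 163 164 164 161 130  92  90  97  98 104  99 101 104  95 116 155 162
  163 163]
 [168 166 167 165 159 127  92  94 100 100 109 100  99 107 102 119 158 165
  167 162]
 [166 163 166 163 160 123  93  93 105 106 112 102 101 112 103 114 155 163
  165 165]
 [164 164 165 165 162 122  99 100 122 138 130 115 111 113 104 113 154 163
  162 165]
 [164 166 162 164 158 121 100 122 156 173 174 165 158 144 122 115 155 164
  167 167]
 [165 166 164 165 160 121 122 162 182 181 182 184 182 176 150 117 152 162
  165 165]
 [166 168 163 165 159 133 160 183 179 168 161 167 181 182 174 132 155 166
  164 165]
 [165 164 166 163 161 150 169 178 165 121 105 110 154 177 175
[... 599 characters left out ...]
 163 163
  161 164]
 [213 213 218 214 216 213 213 217 215 216 211 182 173 172 172 172 174 169
  166 163]
 [214 213 215 215 216 215 215 217 215 213 213 210 212 207 211 210 205 206
  170 164]
 [214 216 217 214 213 213 216 216 215 213 214 210 214 213 216 215 215 211
  173 164]
 [213 214 216 213 211 218 213 216 213 212 213 214 216 215 213 215 216 210
  181 172]
 [215 214 215 216 213 212 216 213 216 216 215 216 214 214 216 215 215 213
  209 204]
 [217 216 214 214 215 214 215 214 213 216 213 214 217 215 215 214 213 214
  215 214]
 [215 216 213 216 216 216 217 214 218 213 214 213 212 215 214 216 213 216
  215 215]
 [212 216 215 214 217 213 214 215 217 214 213 213 215 213 214 217 215 214
  213 211]]
```

The second spare's top hole is at about pixel (314,272), which puts it at about (523,26.8).

Request:
servo_tool --fingers '[0.035,0.035,0.035,0.035,0.035,0.0,0.0,0.0,0.0]' --linear '[[0.0073,-0.001,0.0],[0.0073,-0.001,0.03],[0.0073,-0.001,0.0515],[0.0073,-0.001,0.0515],[0.0073,-0.001,0.0515],[0.0073,-0.001,0.0515],[0.0073,-0.001,0.0515],[0.0073,-0.001,0.0515],[0.0073,-0.001,0.0515]]' --rotation '[[0,0,0],[0,0,0],[0,0,0],[0,0,0],[0,0,0],[0,0,0],[0,0,0],[0,0,0],[0,0,0]]' --force 40

```text
time: 8.95
tool_pos: [523.2, 26.0, 34.2]
tcp_rot: [179.8, -0.0, 90.0]
ft_force: [-1.1, 0.5, 7.4]
finger_gap: 9.0
grip_force: 39.1
```

Request:
servo_tool --fingers '[0.0,0.0,0.0,0.0,0.0,0.0,0.0,0.0,0.0,0.0]' --linear '[[0,0,-0.03],[0,0,-0.08],[0.045,-0.002,-0.1],[0.095,-0.004,-0.1],[0.14,-0.0064,-0.1],[0.17,-0.0064,-0.08],[0.176,-0.0064,-0.055],[0.176,-0.0064,-0.045],[0.176,-0.0064,-0.045],[0.176,-0.0064,-0.045]]' --rotation '[[0,0,0],[0,0,0],[0,0,0],[0,0,0],[0,0,0],[0,0,0],[0,0,0],[0,0,0],[0,0,0],[0,0,0]]'

```text
time: 9.95
tool_pos: [515.8, 201.2, 78.1]
tcp_rot: [180.0, 0.0, 89.9]
ft_force: [-0.6, -0.0, 0.6]
finger_gap: 8.6
grip_force: 39.1
```

```bash
python3 - <<'E'
from h import *
for i in range(5): s=snap('wrist','w8')
q=r.sense(); t=q['tool_pos']; print(q['time'],t.round(2),q['tcp_rot'].round(2),q['qd'].round(2),q['finger_gap'])
print('px tcp-3',proj(s,t-[0,0,3]),'rim p0 pred',proj(s,(516.6,202.3,30)),'p1 spacer top pred',proj(s,(517,238.3,50)))
a=t-[0,0,3]; u,v=proj(s,a).astype(int); g=s['frame'].max(2)
print('held'); print(g[v-16:v+14:2,u-18:u+20:2])
u,v=proj(s,(516.6,202.3,30)).astype(int); print('rim at',u,v); print(s['frame'][v-26:v-2:2,u-32:u+32:2,2])
u,v=proj(s,(517,238.3,50)).astype(int); print('p1 top',u,v); print(g[v-14:v+14:2,u-18:u+20:2])
E
```

```text
10.2 [516.25 201.58  78.54] [ 1.799e+02 -3.000e-02  8.994e+01] [ 0.3   0.18  0.28  0.1  -0.13 -0.02] 8.212945638306493
px tcp-3 [315.9688477  350.19646907] rim p0 pred [316.62540334 292.74284896] p1 spacer top pred [317.760794  229.0151755]
held
[[ 74  49  36  42  92 111 141 179 193 194 187 181 163 155 150 123  59  36
   41]
 [ 72  47  42  50 101 147 188 206 212 212 214 212 206 200 185 153  71  36
   38]
 [ 72  40  36  52 129 192 211 211 209 214 215 214 213 214 208 169  79  40
   40]
 [ 71  39  40  67 162 207 211 210 201 180 178 195 210 212 211 187  95  38
   38]
 [ 66  41  42  75 169 204 209 189 138 116 115 131 180 206 211 197 109  34
   33]
 [ 66  39  34  75 172 203 204 157 105 105 109 101 137 199 207 197 107  32
   39]
 [ 61  39  37  77 170 203 206 154 103 108 106 102 141 203 211 199 111  37
   38]
 [ 60  36  43  73 169 199 212 187 131 109 114 130 178 211 211 196 105  36
   33]
 [ 58  32  37  58 149 190 211 207 193 172 171 189 206 210 213 183  78  33
   30]
 [ 51  40  35  41 115 180 208 210 211 210 212 211 210 211 213 180  58  29
   29]
 [ 51  34  30  44 149 211 213 216 213 212 21
[... 2423 characters left out ...]
 206 202 197 201 209 208 207 180 133 102 133
  143]
 [239 218 177 133 202 215 214 203 154 130 140 193 222 225 221 186 125 144
  154]
 [242 232 187 160 214 217 213 158 105 102 112 152 229 237 236 222 144 151
  168]
 [242 242 218 192 220 221 207 132 105 107 107 135 225 239 237 211 141 162
  177]
 [244 243 235 211 234 235 232 171 114 108 114 153 230 238 234 174 153 171
  176]
 [243 242 242 229 232 238 237 224 175 147 169 218 236 237 230 175 170 172
  172]
 [244 243 242 241 237 234 237 237 232 229 232 236 231 222 185 175 174 175
  172]
 [242 243 243 243 239 229 234 238 237 238 238 237 225 193 150 173 174 173
  173]
 [244 243 243 242 242 236 212 227 228 229 225 222 181 140 159 172 173 173
  171]]
```

The held spacer's top is at (316,345), about 1.3 mm ahead of the TCP in y. The rim of pocket 0 is centred at about (317,292), and the spacer in pocket 1 sits at its seated height. I'll correct by -0.4 mm in x and +0.6 mm in y in tool axes, then lower.

Request:
servo_tool --fingers '[0.0,0.0,0.0,0.0,0.0,0.0,0.0]' --linear '[[-0.0004,0.0006,0],[-0.0004,0.0006,0.006],[-0.0004,0.0006,0.012],[-0.0004,0.0006,0.016],[-0.0004,0.0006,0.019],[-0.0004,0.0006,0.019],[-0.0004,0.0006,0.019]]' --rotation '[[0,0,0],[0,0,0],[0,0,0],[0,0,0],[0,0,0],[0,0,0],[0,0,0]]'

```text
time: 10.9
tool_pos: [515.9, 201.6, 58.2]
tcp_rot: [-180.0, 0.0, 90.0]
ft_force: [-0.1, 0.4, 0.5]
finger_gap: 8.4
grip_force: 39.1
```

The spacer is 6 mm into pocket 0 with no contact force. I'll nudge +0.8 mm in x, lower 3.8 mm, release and rise.

Request:
servo_tool --fingers '[0.0,0.0,0.0,0.0,0.03,0.03,0.03,0.03]' --linear '[[0,0.0008,0],[0,0.0008,0.002],[0,0.0008,0.0038],[0,0.0008,0.0038],[0,0.0008,0.0038],[0,0.0008,0.0038],[0,0.0008,0.0038],[0,0.0008,-0.02]]' --rotation '[[0,0,0],[0,0,0],[0,0,0],[0,0,0],[0,0,0],[0,0,0],[0,0,0],[0,0,0]]'

```text
time: 11.7
tool_pos: [514.0, 200.7, 75.1]
tcp_rot: [-179.6, 0.1, 90.0]
ft_force: [-0.1, -0.6, 0.6]
finger_gap: 29.7
grip_force: 0.0
```

Request:
servo_tool --fingers '[0.03,0.03,0.02,0,0,0,0,0,0,0]' --linear '[[0,0,-0.04],[0,0,-0.07],[0.02,-0.02,-0.07],[0.04,-0.043,-0.07],[0.057,-0.043,-0.07],[0.057,-0.043,-0.07],[0.057,-0.043,-0.07],[0.057,-0.043,-0.07],[0.057,-0.043,-0.07],[0.057,-0.043,-0.07]]' --rotation '[[0,0,-8],[0,0,-16],[0,0,-24],[0,0,-32],[0,0,-40.5],[0,0,-49],[0,0,-57.5],[0,0,-66],[0,0,-74.5],[0,0,-83]]' --force 100

```text
time: 12.7
tool_pos: [473.7, 258.6, 148.4]
tcp_rot: [180.0, 0.0, 173.4]
ft_force: [0.5, -1.1, 0.4]
finger_gap: -0.3
grip_force: 0.0
```

```bash
python3 - <<'E'
from h import *
for i in range(5): s=snap('wrist','w9')
q=r.sense(); t=q['tool_pos']; print(q['time'],t.round(2),q['tcp_rot'].round(2),q['qd'].round(2),q['finger_gap'],q['ft_force'])
for n,p in (('corner',(491.4,256.3,18)),('p0top',(516.7,202.3,50)),('p1top',(517,238.3,50)),('p2',(517.6,273.2,50)),('p3',(518,309,50))):
    print(n,proj(s,p).round(1))
cv2.imwrite('pics/w9.png',s['frame'][:,:,::-1])
E
```

```text
12.95 [473.74 258.57 148.35] [-180.     -0.    172.76] [-0.04  0.11  0.02  0.02 -0.1  -0.72] -0.04180648346761929 [ 0.75466753  0.03485737 -0.27216081]
corner [316.3 265.7]
p0top [233.3 333.9]
p1top [292.1 327.8]
p2 [349.7 322.2]
p3 [409.4 316.1]
```

View pics/w9.png

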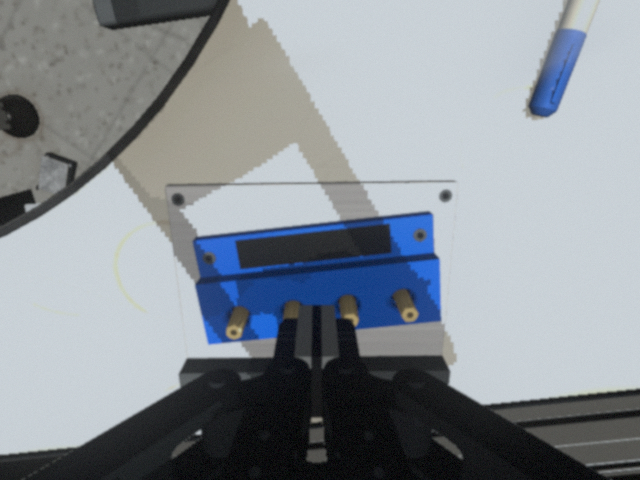

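All four spacers stand in the nest, with tops at about (236,334), (290,325), (350,321) and (409,316). The step runs along the upper edge of the nest, and its inner corner crosses the middle at (318,268). The plate is square to the tool within about 1°. I'll lower the closed fingers to just above the step.

Request:
servo_tool --fingers '[0,0,0,0,0,0,0]' --linear '[[0,0,0.04],[0,0,0.08],[0,0,0.1],[0,0,0.106],[0,0,0.106],[0,0,0.106],[0,0,0.106]]' --rotation '[[0,0,-1.3],[0,0,-1.3],[0,0,-1.3],[0,0,-1.3],[0,0,-1.3],[0,0,-1.3],[0,0,-1.3]]'

```text
time: 13.65
tool_pos: [475.2, 259.2, 44.3]
tcp_rot: [179.9, 0.2, 174.3]
ft_force: [0.7, -0.5, 0.2]
finger_gap: 0.1
grip_force: 0.0
```

Request:
servo_tool --fingers '[0,0,0,0,0,0,0,0,0,0]' --linear '[[-0.001,0,0.002],[-0.003,0,0.002],[-0.005,0,0.002],[-0.007,0,0.002],[-0.01,0,0.002],[-0.013,0,0.002],[-0.016,0,0.002],[-0.019,0,0.002],[-0.022,0,0.002],[-0.025,0,0.002]]' --rotation '[[0,0,0],[0,0,0],[0,0,0],[0,0,0],[0,0,0],[0,0,0],[0,0,0],[0,0,0],[0,0,0],[0,0,0]]'

```text
time: 14.65
tool_pos: [498.9, 256.0, 40.3]
tcp_rot: [-180.0, -0.0, 174.3]
ft_force: [-1.8, 1.3, 1.5]
finger_gap: -0.0
grip_force: 1.4
```

```bash
python3 - <<'E'
from h import *
for i in range(3): s=snap('wrist','w10')
q=r.sense(); t=q['tool_pos']; print(q['time'],t.round(2),q['tcp_rot'].round(2),q['ft_force'].round(1))
m=bluemask(s); cs=sorted(cv2.findContours(m,cv2.RETR_EXTERNAL,cv2.CHAIN_APPROX_NONE)[0],key=cv2.contourArea)[-3:]
for c in cs: print(cv2.boundingRect(c),cv2.approxPolyDP(c,4,True).reshape(-1,2).tolist())
print([ (c,st) for c,st in brass(s,(100,150,560,470))])
E
```

```text
14.8 [499.2  255.98  40.36] [1.7999e+02 5.0000e-02 1.7428e+02] [ 0.6  0.7 -0.4]
(430, 429, 23, 23) [[432, 429], [431, 438], [452, 451], [450, 440]]
(307, 416, 20, 41) [[312, 416], [307, 455], [324, 456], [323, 420]]
(112, 272, 408, 151) [[511, 280], [499, 272], [124, 289], [114, 303], [125, 356], [112, 372], [122, 420], [210, 371], [228, 369], [241, 380], [262, 375], [272, 360], [275, 341], [192, 344], [185, 301], [438, 290], [435, 334], [356, 339], [367, 372], [386, 380], [405, 369], [425, 372], [510, 422], [519, 355], [505, 339]]
[(array([180.2, 448.5]), [171, 439, 18, 21, 134]), (array([457.9, 452.9]), [454, 446, 9, 14, 75])]
```

Request:
servo_tool --fingers '[0,0,0,0,0,0]' --linear '[[-0.002,0,0],[-0.004,0,0],[-0.006,0,0],[-0.008,0,0],[-0.01,0,0],[-0.01,0,0]]' --rotation '[[0,0,0],[0,0,0],[0,0,0],[0,0,0],[0,0,0],[0,0,0]]'

```text
time: 15.4
tool_pos: [509.0, 255.1, 40.3]
tcp_rot: [180.0, 0.0, 174.3]
ft_force: [-0.8, -0.4, -0.1]
finger_gap: -0.1
grip_force: 0.4
```

```bash
cat > e.py <<'E'
from h import *
import sys
s=snap('wrist',sys.argv[1])
q=r.sense(); t=q['tool_pos']; print(q['time'],t.round(2),q['tcp_rot'].round(2),q['ft_force'].round(1))
m=bluemask(s); c=max(cv2.findContours(m,cv2.RETR_EXTERNAL,cv2.CHAIN_APPROX_NONE)[0],key=cv2.contourArea)
# topmost blue row per column = near lower edge of nest; fit line, cast on z=18
x0,y0,w,h=cv2.boundingRect(c); cols=np.arange(x0+25,x0+w-25); rows=np.array([np.argmax(m[:,u]>0) for u in cols])
k=np.polyfit(cols,rows,1)
for _ in range(3):
    g=abs(np.polyval(k,cols)-rows)<2; k=np.polyfit(cols[g],rows[g],1)
A,B=[onz(s,u,np.polyval(k,u),18) for u in(cols[0],cols[-1])]; d=B-A
print('near edge',A.round(1),B.round(1),'yaw',np.degrees(np.arctan2(-d[0],d[1])).round(2),g.mean())
E
python3 e.py w11
```

```text
15.45 [508.98 255.05  40.36] [1.7999e+02 3.0000e-02 1.7429e+02] [-1.5 -0.7 -0.4]
near edge [485.7 188.2  18. ] [495.3 324.   18. ] yaw -4.05 1.0
```

Request:
servo_tool --fingers '[0,0,0,0,0,0]' --linear '[[-0.001,0,0],[-0.002,0,0],[-0.003,0,0],[-0.004,0,0],[-0.005,0,0],[-0.005,0,0]]' --rotation '[[0,0,0],[0,0,0],[0,0,0],[0,0,0],[0,0,0],[0,0,0]]'

```text
time: 16.05
tool_pos: [512.5, 254.8, 40.2]
tcp_rot: [-180.0, -0.1, 174.3]
ft_force: [-9.0, 2.2, 5.1]
finger_gap: -0.0
grip_force: 4.5
```

```bash
python3 e.py w12
```

```text
16.1 [512.52 254.8   40.22] [-1.7999e+02 -1.3000e-01  1.7430e+02] [-8.8  2.2  5.5]
near edge [486.1 188.   18. ] [501.3 323.4  18. ] yaw -6.43 1.0
```

Request:
servo_tool --fingers '[0,0,0,0]' --linear '[[-0.0005,0,0],[-0.001,0,0],[-0.0015,0,0],[-0.0015,0,0]]' --rotation '[[0,0,0],[0,0,0],[0,0,0],[0,0,0]]'

```text
time: 16.5
tool_pos: [512.6, 254.8, 40.1]
tcp_rot: [-180.0, -0.3, 174.3]
ft_force: [-15.3, 1.0, 10.9]
finger_gap: -0.3
grip_force: 8.0
```

```bash
python3 e.py w13; python3 - <<'E'
from h import *
s=load('w13'); h=cv2.cvtColor(s['frame'],cv2.COLOR_RGB2HSV)
for u in (140,180,460,500):
    print(u,[(v,h[v,u].tolist()) for v in range(150,480,10)])
E
```

```text
16.55 [512.62 254.79  40.13] [-179.96   -0.29  174.32] [-15.9   2.4  11.2]
near edge [486.1 188.   18. ] [501.4 323.4  18. ] yaw -6.44 1.0
140 [(150, [30, 5, 166]), (160, [20, 5, 164]), (170, [10, 4, 172]), (180, [10, 5, 170]), (190, [20, 5, 168]), (200, [30, 3, 164]), (210, [8, 6, 164]), (220, [20, 5, 166]), (230, [30, 2, 160]), (240, [45, 3, 146]), (250, [90, 2, 144]), (260, [94, 10, 203]), (270, [102, 11, 233]), (280, [111, 154, 98]), (290, [109, 202, 229]), (300, [109, 203, 229]), (310, [110, 24, 94]), (320, [113, 41, 75]), (330, [110, 190, 138]), (340, [110, 193, 140]), (350, [109, 161, 84]), (360, [110, 183, 99]), (370, [109, 198, 139]), (380, [110, 192, 137]), (390, [110, 203, 137]), (400, [109, 203, 132]), (410, [110, 186, 104]), (420, [124, 43, 42]), (430, [115, 40, 38]), (440, [135, 15, 33]), (450, [126, 41, 31]), (460, [103, 56, 41]), (470, [100, 53, 43])]
180 [(150, [30, 8, 168]), (160, [30, 5, 164]), (170, [30, 4, 171]), (180, [20, 9, 171]), (190, [12, 7, 171]), (200, [40, 5, 164]), (210, [23, 6, 166]), (220, [30, 6, 170]), (230, [10, 5, 163]), (240, [45, 3, 165]), (250,
[... 1349 characters left out ...]
, 236]), (180, [103, 10, 235]), (190, [100, 10, 234]), (200, [100, 10, 233]), (210, [102, 11, 234]), (220, [103, 8, 234]), (230, [101, 9, 234]), (240, [100, 10, 234]), (250, [103, 10, 235]), (260, [102, 11, 236]), (270, [103, 10, 236]), (280, [111, 30, 178]), (290, [110, 192, 224]), (300, [109, 197, 236]), (310, [108, 203, 235]), (320, [110, 169, 213]), (330, [108, 205, 234]), (340, [109, 200, 235]), (350, [109, 187, 98]), (360, [110, 187, 94]), (370, [108, 207, 235]), (380, [108, 206, 235]), (390, [109, 209, 199]), (400, [110, 199, 154]), (410, [109, 205, 157]), (420, [117, 66, 35]), (430, [113, 73, 28]), (440, [95, 61, 25]), (450, [133, 74, 24]), (460, [135, 20, 25]), (470, [115, 46, 33])]
```

The TCP has stopped and the force is rising, and the nest's front edge is where flush contact should put it. Next I press down onto the rubber strip while leaning forward harder.

Request:
servo_tool --fingers '[0,0,0,0]' --linear '[[-0.0003,0,0.0003],[-0.0007,0,0.0006],[-0.001,0,0.001],[-0.001,0,0.001]]' --rotation '[[0,0,0],[0,0,0],[0,0,0],[0,0,0]]'

```text
time: 16.95
tool_pos: [512.6, 254.6, 38.7]
tcp_rot: [-179.9, -0.4, 174.3]
ft_force: [-19.7, 1.8, 12.0]
finger_gap: 0.1
grip_force: 9.6
```

```bash
python3 e.py w14
```

```text
17.0 [512.64 254.62  38.67] [-179.92   -0.4   174.33] [-18.8   1.5  12.3]
near edge [486.  187.6  18. ] [501.4 323.8  18. ] yaw -6.45 1.0
```

Request:
servo_tool --fingers '[0,0,0,0,0]' --linear '[[-0.0003,0,0.0005],[-0.0006,0,0.001],[-0.0008,0,0.0015],[-0.001,0,0.002],[-0.001,0,0.002]]' --rotation '[[0,0,0],[0,0,0],[0,0,0],[0,0,0],[0,0,0]]'

```text
time: 17.5
tool_pos: [512.7, 254.6, 37.1]
tcp_rot: [-179.9, -0.5, 174.3]
ft_force: [-26.6, 0.7, 21.8]
finger_gap: -0.2
grip_force: 15.1
```

```bash
python3 e.py w15
```

```text
17.55 [512.66 254.57  37.07] [-179.89   -0.52  174.34] [-26.    0.6  21.7]
near edge [485.9 187.5  18. ] [501.4 323.8  18. ] yaw -6.47 1.0
```

Request:
servo_tool --fingers '[0,0,0,0,0]' --linear '[[-0.0003,0,0],[-0.0006,0,0],[-0.0008,0,0],[-0.0008,0,0],[-0.0008,0,0]]' --rotation '[[0,0,0],[0,0,0],[0,0,0],[0,0,0],[0,0,0]]'

```text
time: 18.05
tool_pos: [512.7, 254.5, 37.1]
tcp_rot: [-179.9, -0.6, 174.3]
ft_force: [-31.6, 0.8, 23.7]
finger_gap: -0.2
grip_force: 17.2
```

```bash
python3 e.py w16; python3 - <<'E'
from h import *
s=load('w16'); g=cv2.cvtColor(s['frame'],cv2.COLOR_RGB2GRAY)
L=cv2.HoughLinesP(cv2.Canny(g,15,45),1,np.pi/360,50,minLineLength=90,maxLineGap=15)
for x1,y1,x2,y2 in L[:,0]:
    if abs(y2-y1)<0.2*abs(x2-x1):
        A,B=onz(s,x1,y1,8),onz(s,x2,y2,8)
        if A[1]>B[1]:A,B=B,A
        d=B-A; n=np.array([np.cos(np.radians(-6)),np.sin(np.radians(-6))])
        print((int(x1),int(y1),int(x2),int(y2)),'dist',((A+B)[:2]/2@n).round(1),'yaw',np.degrees(np.arctan2(-d[0],d[1])).round(1))
sc=snap('scene','s2'); sd=snap('side','d2')
R=lambda a:np.array([[np.cos(a),-np.sin(a)],[np.sin(a),np.cos(a)]])
b=load('scene0')
for n,s,o in(('scene',sc,'scene0'),('side',sd,'side0')):
    h=cv2.cvtColor(s['frame'],cv2.COLOR_RGB2HSV); m=cv2.inRange(h,(12,50,40),(35,255,255))
    for p in [(494,-160.5,15),(523,27,15)]:
        u,v=proj(s,p).astype(int); print(n,'spare left?',int((m[v-8:v+8,u-6:u+6]>0).sum()))
    df=cv2.absdiff(s['frame'],load(o)['frame']).max(2)
    for c,(x0,y0,x1,y1) in {'scene':{'dish/loupe/cutters':(290,125,358,175)},'side':{'marker':(255,165,300,182)}}[n].items(): print(c,'changed px',int((df[y0:y1,x0:x1]>40).sum()))
E
```

```text
18.1 [512.74 254.58  37.1 ] [-179.88   -0.6   174.34] [-30.8   1.3  24.2]
near edge [485.9 187.5  18. ] [501.4 323.8  18. ] yaw -6.48 1.0
(129, 126, 414, 130) dist 409.2 yaw -6.4
(323, 281, 509, 284) dist 468.1 yaw -6.6
(157, 129, 385, 132) dist 410.0 yaw -6.4
(163, 287, 448, 291) dist 471.3 yaw -6.4
(188, 295, 447, 299) dist 474.8 yaw -6.5
(91, 365, 465, 368) dist 507.4 yaw -6.1
(171, 455, 479, 469) dist 558.9 yaw -8.8
(280, 415, 516, 413) dist 531.6 yaw -4.9
(359, 350, 510, 353) dist 499.6 yaw -6.8
(172, 476, 473, 474) dist 566.6 yaw -5.0
(221, 435, 502, 459) dist 550.1 yaw -11.5
(176, 422, 439, 380) dist 525.2 yaw 5.3
(168, 464, 477, 470) dist 561.8 yaw -6.9
(227, 367, 524, 370) dist 508.1 yaw -6.2
(160, 414, 421, 405) dist 529.6 yaw -3.1
(135, 348, 294, 349) dist 498.9 yaw -5.9
(160, 469, 477, 472) dist 563.9 yaw -6.2
(325, 448, 491, 459) dist 553.6 yaw -10.2
(233, 427, 461, 455) dist 546.7 yaw -14.1
(270, 412, 547, 466) dist 545.6 yaw -18.8
(172, 479, 465, 479) dist 569.1 yaw -5.5
(172, 477, 462, 475) dist 567.2 yaw -5.0
(211, 454, 308, 459) dist 555.9 yaw -9.2
(205, 412, 417, 3
[... 1472 characters left out ...]
77, 423, 274, 411) dist 533.9 yaw 2.9
(326, 435, 423, 449) dist 547.1 yaw -15.6
(258, 407, 405, 385) dist 522.3 yaw 4.6
(237, 319, 356, 317) dist 484.3 yaw -4.5
(171, 458, 302, 463) dist 558.4 yaw -8.2
(285, 441, 395, 444) dist 547.5 yaw -7.4
(267, 329, 368, 338) dist 491.4 yaw -11.3
(226, 327, 335, 311) dist 484.8 yaw 3.7
(144, 366, 249, 365) dist 507.2 yaw -4.9
(314, 408, 454, 389) dist 523.4 yaw 3.8
(224, 402, 434, 439) dist 535.5 yaw -17.6
(241, 422, 339, 433) dist 539.4 yaw -13.3
(230, 468, 360, 465) dist 561.7 yaw -3.8
(157, 470, 267, 456) dist 560.0 yaw 3.5
scene spare left? 0
scene spare left? 0
dish/loupe/cutters changed px 0
side spare left? 0
side spare left? 0
marker changed px 0
```

The nest's front edge is 58.3 mm from the plate's near edge (58 expected when flush), and the two are parallel within 0.2°. The push is steady at about 31 N forward and 24 N down, and the bystanders haven't moved. Handing in while holding.

```bash
python3 - <<'E'
from h import *
q=r.sense(); print(q['time'],q['ft_force'].round(1)); print(r.hand_in())
E
```

```text
18.2 [-30.3   1.1  24.5]
the job is handed in; nothing more can be done
None
```

The job is handed in at 18.2 s: both spares went into empty pockets 0 and 1, and the nest is flush on the fence, still held at about 30 N forward and 24 N down; all four spacers were last seen upright just before the push.

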